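Set the portion stop and butt the cheese against it

TASK

Set up the portioning board: with the fingertips, push the aluminium stop along its rail towards the cheese until its pin drops into the notch, then push the block of cheese from its other end across the board until its end lies flat against the stop, leaving the stop in its notch. Only push: do not pick up or tip the cheese, and leave the other things on the board and counter where they are.

Things in the scene. Friction and masses are not known exactly. Their poses are not given: they have to be found in the camera images.
- board: Fixed wooden board 300 x 460 mm, 22 thick; origin: centre of the underside; x to its far long edge, y left along it, z up; turned about z. Millimetres below are in these axes, which all stop, pin and notch points share. On its top along y: aluminium rail (x 77 to 93, top z 36), then a steel strip (x 107 to 129, top z 28) under the pin.
- stop (a joint): Travel of the stop along the rail in m: 0 at the left end (plate centred at board y = +180 mm), growing as it slides right (-y), up to 0.28. Starts at 0 to 0.045, left of the notch by 75 mm or more. About 2 N of friction; stays where it is left.
- stop_face (a point): Centre of the right face (towards the cheese) of the stop: an upright aluminium plate across the board, 10 mm thick in y (left face 10 mm to +y of this point), x -75 to +70, z 24 to 74, this point at x 0, z 47. Its far end joins a saddle on the rail (x 67 to 103, 44 mm long, top z 50). Push the left face near its middle.
- pin_tip (a point): Lowest point of the stop's sprung upright pin (steel, 8 mm thick, round tip, black cap 16 mm wide with top at z 73), at x 118, 5 mm to +y of stop_face. z is 28 while the pin is down, on the flat strip or in the notch; rises up to 5.5 mm on a hump.
- notch_point (a point): Bottom of the notch (x 118, z 28; its y differs each time) between two dark steel humps on the strip: 5.5 mm high, crests 7 and outer feet 19 mm to either side in y. Behind it a dark plate 38 mm wide, top z 58, has a 6 mm gap at the notch. Entering takes about 7 N; past the crest the stop jumps in by itself, pin_tip within 1 mm of this y. Leaving either way takes 12 N or more.
- cheese_center (a point): Centre of a loose rigid pale-yellow block of hard cheese, 60 (its x) x 90 (its y) x 50 mm high, 0.2 to 0.4 kg, flat on the board right of the stop, turned up to 0.2 rad from the board's axes. Takes 1 to 4 N to push. Against the stop this point is 45 mm to -y of stop_face.
- salt: Bystander on the board's near edge: white ceramic salt shaker, 34 mm wide, 58 mm tall; origin at its foot.
- ramekin: Bystander on the board's near left corner: white bowl, 52 mm wide, 32 mm tall; origin at its foot.
- mug: Bystander on the counter: white mug, 80 mm wide, 95 mm tall; origin at its foot.
- jam: Bystander on the counter: jam jar, 68 mm wide, 100 mm tall; origin at its foot.
- mill: Bystander on the counter: dark wooden pepper mill, 56 mm wide, 158 mm tall; origin at its foot.
- spatula: Bystander lying on the counter: wooden-handled spatula.
There are look-alikes about, which are no part of the job. What is shaped like the part that bears cheese_center but red or turquoise is not meant.

How it is judged:
By the outcome, as a careful person would: the job done as asked, in the order asked, and still so for the second after the job is handed in, with the robot touching nothing.
It also fails if it takes over 54 s, if anything falls off the work surface, if the arm or the gripper's body presses on something with over 40 N, if the wrist force passes 120 N, or if a joint passes its speed limit or range.

ROBOT

A 6-joint arm with a two-finger parallel gripper is mounted at the origin on the work surface. World frame = base frame: x ahead of the robot, y to its left, z up, the work surface at z = 0. Lengths are in m, angles in rad, forces in N, time in s.
With the tool pointing down it reaches from about 0.35 to 0.975 m from the base axis. Payload 4.9 kg.
Tool frame: the origin (TCP) lies on the centre line of the jaws, within the pads' length; the fingertips stand manip.tcp_to_tips ahead of it and the grasp point (between the pads) lies 11 mm behind it (manip.tcp_to_tips is the distance from the TCP to the fingertips, in m); x points along the fingers, y is the direction in which the jaws open and shut, and the axes are right-handed (so a half turn about x gives the same grasp; the last joint's range is limited). The gripper opens to 85 mm and grips with 20 to 120 N. Pads are 22 mm wide; open, the fingers measure 114 mm over their backs; the gripper's body (76 mm by 85 mm) begins 54 mm behind the grasp point. The pads swing forward as they close: fully open they stand 13 mm farther back than shut.
Start: joints at [1.187, 0.053, 1.613, -0, 1.476, -0.119], TCP at [0.164, 0.603, 0.219] pointing down, gripper open.
Joint ranges: [-3.01, 3.01], [-1.01, 2.22], [0.06, 2.58], [-1.02, 4.17], [0.09, 2.62], [-3.14, 3.14]. Speed limits (rad/s): [2.57, 2.57, 3.14, 3.14, 3.14, 3.14].

INTERFACE

Orientations are given as a unit quaternion [w, x, y, z].
In Python, from plant import status, imaging, workorder, manip gives the robot as it stands.
- The arm moves only by the tool carry_out, never from a script. Its argument "moves" is one flat list of numbers, 5 for each row, row after row: the opening, from 0 (shut) to 1 (fully open), then the shift along the tool's x, y, z in cm, then the turn about the tool's x in rad. In form: [claw, tx, ty, tz, twist, claw, tx, ty, tz, twist, ...]. A call has 1 to 12 rows; each row is the pose to reach, as a shift and turn from the pose commanded when the call began, along the tool's axes at that moment; what a row does not reach only later rows make up. A row lasts 1/12 s, in which the tool goes at most 41.7 mm and 7.16 degrees, less where a joint would pass 70% of its speed; a pose out of reach is approached as far as the arm can. A call with a gripper value outside its range is refused whole. The fingers move at their own pace and stop on an object; the grip force is fixed at half the most. Time passes only in rows, so rows that repeat a pose let the fingers close. It gives the time, the measured TCP pose, the force and the opening at its end, in the units of the state.
- status.state(): the state, without advancing time (a new reading comes with each control period).
- imaging.grab_frame(name): name is "scene" or "top"; returns the picture (420x560x3 uint8, red, green, blue); there is no depth.
- imaging.camera_info(name): a dict with "K" (3x3 intrinsics, pixels), "dist" ([k1, k2, p1, p2, k3] as OpenCV has them; the pictures are not rectified), "R" (3x3) and "t" (3): a world point X has camera coordinates R X + t. Camera axes: x right, y down, z forward; pixel columns grow to the right and rows downward; lengths in m; the calibration is good to about 2 mm. A picture is of the moment at which its call begins. camera_info takes no time and is no camera call.
- workorder.job_done(): hands the job in, once; it reports no verdict.
The state is a dict: "time": time; "joint_pos": joint angles; "joint_vel": joint speeds; "joint_efforts": joint torques, N m; "tool_pos": TCP position; "tool_rot": TCP orientation; "contact_force": force on the tool from outside, world axes, zero at the start; "ft_torque": the same for the moment, N m; "gripper_width": opening from 0.0 (shut) to 1.0 (fully open).
Only numpy, scipy, OpenCV 4.12 (cv2) and the standard library are available. Lean on these libraries where they do the work, as an engineer would, in place of code of your own. Each camera call takes 0.05 s, during which the arm holds its last target.

## Working session

There is one attempt and no reset: what is moved stays moved. The work goes in short steps, Python scripts to look and compute and a tool call to move; the robot and the scene stay as the last step left them, time stands still between calls to the robot, and variables do not carry over. Pictures are saved under pics/ and viewed, and the job is handed in when it is done.

Besides the shell and the picture viewer there is one more tool, called after "Call:" as name(argument=value, ...) on one line, values as JSON. carry_out: Moves the arm, as the interface text tells. Its arguments: {"type":"object","properties":{"moves":{"type":"array","items":{"type":"number"}}},"required":["moves"]}

```bash
ls; mkdir -p pics; python3 - <<'E'
from plant import status, imaging, workorder, manip
import cv2
print(status.state()); print(manip.tcp_to_tips, [a for a in dir(manip) if a[0]!='_'])
for n in ("scene","top"):
    print(n, imaging.camera_info(n))
    cv2.imwrite(f"pics/{n}0.png", imaging.grab_frame(n)[:,:,::-1])
E
```

```text
pics
{'time': 0.0, 'joint_pos': array([ 1.18700491e+00,  5.33492598e-02,  1.61430388e+00,  3.79424059e-05,
        1.47599093e+00, -1.19013726e-01]), 'joint_vel': array([-5.18332064e-04,  7.76133560e-05,  1.01894678e-03,  2.31328872e-04,
       -6.48165790e-04, -2.38105736e-04]), 'joint_efforts': array([ 1.02257844e-03, -3.93672645e+01, -3.70182788e+01,  5.49893537e-05,
        6.96119983e-03, -1.39931394e-06]), 'tool_pos': array([0.16331174, 0.60261419, 0.21766185]), 'tool_rot': array([ 0.70072527,  0.09264189,  0.70111198, -0.09404022]), 'contact_force': array([ 0.56345812,  0.89541349, -0.29495596]), 'ft_torque': array([-0.02509648, -0.02037497,  0.01319116]), 'gripper_width': 0.9967409944928083}
0.008 ['IKError', 'tcp_to_tips']
scene {'K': array([[393.86618713,   0.        , 280.16868187],
       [  0.        , 393.86618713, 206.81145405],
       [  0.        ,   0.        ,   1.        ]]), 'dist': array([-0.01086851,  0.        ,  0.        ,  0.        ,  0.        ]), 'R': array([[ 0.62795643,  0.77790998, -0.02295171],
       [ 0.41253778, -0.35773259, -0.8377589 ],
       [-0.65991159,  0.51660764, -0.54555773]]), 't': array([-0.37767222, -0.19153832,  1.53528989])}
top {'K': array([[500.13359871,   0.        , 276.90856267],
       [  0.        , 500.13359871, 212.86713844],
       [  0.        ,   0.        ,   1.        ]]), 'dist': array([-0.11649855,  0.        ,  0.        ,  0.        ,  0.        ]), 'R': array([[ 0.02988236, -0.9995117 ,  0.00913252],
       [-0.98236125, -0.03105444, -0.18439629],
       [ 0.18458986, -0.00346124, -0.98280955]]), 't': array([-0.0338194 ,  0.57244239,  1.66573462])}
```

View pics/scene0.png

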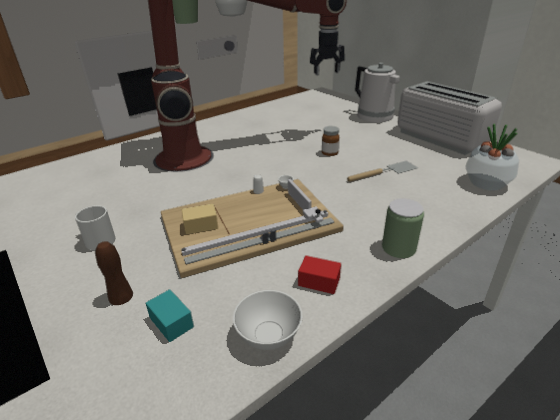

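View pics/top0.png

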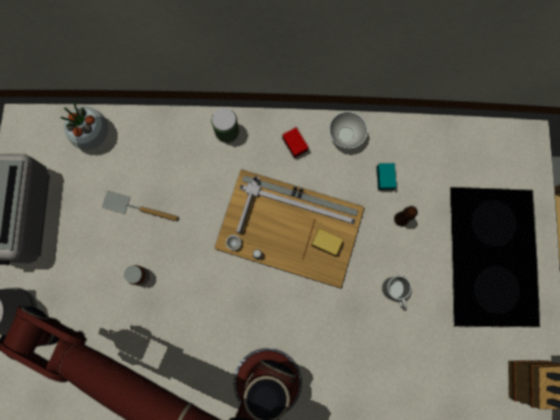

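The scene view shows the board with yellow cheese at about (200,219), the stop at (300,195) and the notch plate at (268,237). In the top view these are the cheese at (327,243), the stop at (246,207) and the notch at (297,193).

Cheese candidates (top view): yellow (327,243), red (295,142) and turquoise (387,177). By the description it's the yellow block. I'll check it in a close crop.

```bash
python3 - <<'E'
import cv2
a=cv2.imread("pics/top0.png")[160:295,205:375]; cv2.imwrite("pics/topc.png",cv2.resize(a,None,fx=4.6,fy=4.4,interpolation=cv2.INTER_CUBIC))
a=cv2.imread("pics/scene0.png")[165:270,155:345]; cv2.imwrite("pics/scenec.png",cv2.resize(a,None,fx=4.2,fy=4.2,interpolation=cv2.INTER_CUBIC))
E
```

```text
(no output)
```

View pics/topc.png

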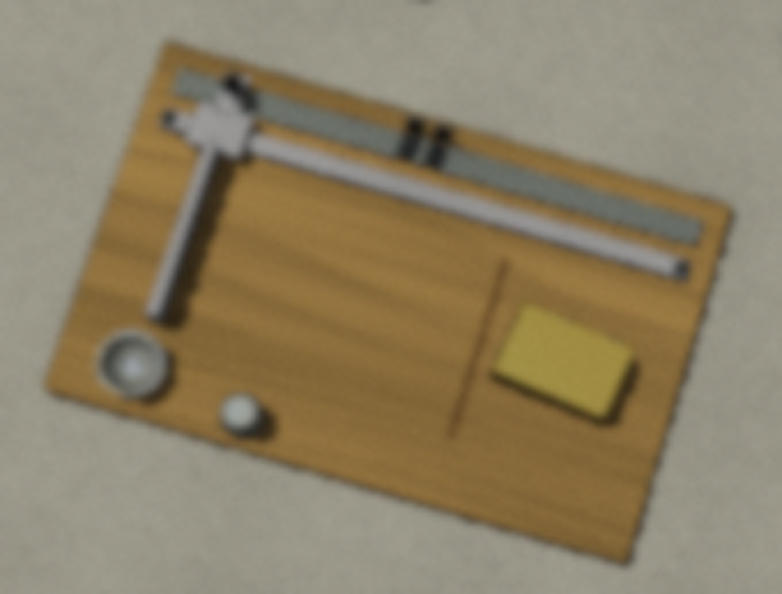

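View pics/scenec.png

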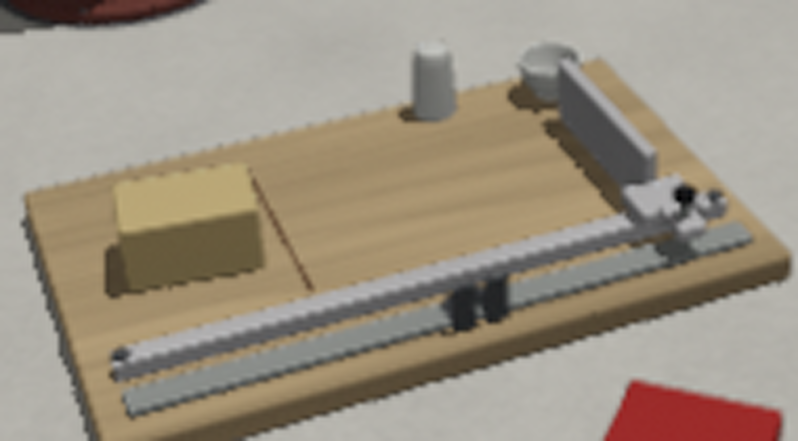

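The crop confirms the yellow block (crop 563,360). The notch gap is at top crop (427,143), scene crop (479,300). Next I'll fit the poses.

```bash
cat > h.py <<'E'
import numpy as np, cv2
from scipy.optimize import least_squares
from plant import imaging
C={n:imaging.camera_info(n) for n in("scene","top")}
def proj(n,P):
    c=C[n]; return cv2.projectPoints(np.asarray(P,float).reshape(-1,3),cv2.Rodrigues(c["R"])[0],c["t"],c["K"],c["dist"])[0][:,0]
def T(p): p=np.asarray(p,float); return (p+.5)/[4.6,4.4]-.5+[205,160]
def S(p): p=np.asarray(p,float); return (p+.5)/4.2-.5+[155,165]
def rot(a): return np.array([[np.cos(a),-np.sin(a),0],[np.sin(a),np.cos(a),0],[0,0,1]])
def tri(pt,ps):
    f=lambda X: np.r_[(proj("top",X)-pt).ravel(),(proj("scene",X)-ps).ravel()]
    r=least_squares(f,[.6,0,.03]); return r.x,np.abs(r.fun).max()
E
python3 - <<'E'
from h import *
L=np.array([[.15,.23,.022],[.15,-.23,.022],[-.15,-.23,.022],[-.15,.23,.022]])
tp=T([[165,40],[732,207],[630,565],[47,390]]); sp=S([[790,257],[88,432],[25,195],[600,58]])
def W(q,L): return L@rot(q[3]).T+[q[0],q[1],q[2]]
f=lambda q:np.r_[(proj("top",W(q,L))-tp).ravel(),(proj("scene",W(q,L))-sp)[[0,2,3]].ravel()]
r=least_squares(f,[.6,0,0,-.2]);q=r.x
print("board",q.round(4),r.fun.round(1))
inv=lambda X:(rot(q[3]).T@(np.array(X)-q[:3]))*1000
for n,a,b in [("notch gap",(427,130),(479,287)),("pincap",(240,88),(684,193)),("plate near top L",(147,315),(565,60)),]:
    X,e=tri(T(a),S(b)); print(n,X.round(4),inv(X).round(1),e.round(1))
# cheese
Lc=np.array([[.03,.045,.05],[.03,-.045,.05],[-.03,-.045,.05],[-.03,.045,.05]])
Lb=np.array([[.03,.045,0],[.03,-.045,0]])
tc=T([[527,303],[637,350],[607,415],[490,372]]); sc=S([[262,210],[120,238],[115,185],[250,165]]); sb=S([[263,263],[125,290]])
f=lambda c:np.r_[(proj("top",W(c,Lc))-tc).ravel(),(proj("scene",W(c,Lc))-sc).ravel(),(proj("scene",W(c,Lb))-sb).ravel()]
r=least_squares(f,[.6,0,.022,-.2]);c=r.x
print("cheese",c.round(4),inv(c[:3]).round(1),"rel yaw",c[3]-q[3],r.fun.round(1))
np.save("q.npy",q);np.save("c.npy",c)
# stop from top: plate top right edge, near end
g=lambda s:(proj("top",W(q,np.array([[-75,s,74],[-75,s+10,74],[118,s+5,73]])/1000)))
for s in (130,140,150,160,170): print(s,[(np.array(x)-[205,160])*[4.6,4.4] for x in g(s)], [((x-[155,165])*4.2).round() for x in proj("scene",W(q,np.array([[-75,s,74],[-75,s+10,74],[118,s+5,73]])/1000))])
# overlays
for n,fn in(("top","top0"),("scene","scene0")):
    im=cv2.imread(f"pics/{fn}.png"); k=4; im=cv2.resize(im,None,fx=k,fy=k,interpolation=cv2.INTER_CUBIC)
    for P,col in((W(q,L),(0,255,0)),(W(c,Lc),(255,0,0)),(W(c,Lc*[1,1,0]),(255,0,255))):
        cv2.polylines(im,[np.int32((proj(n,P)+.5)*k)],True,col,1)
    x0,y0=(205,160) if n=="top" else (155,165)
    cv2.imwrite(f"pics/ov_{n}.png",im[y0*k:(y0+140)*k,x0*k:(x0+195)*k])
E
```

```text
board [ 0.53   -0.0626 -0.0026 -0.2722] [-0.1 -0.2  0.6 -0.3 -0.6  0.2 -1.3  0.2  0.7  0.2 -1.4  0.1 -0.2  0.4]
notch gap [ 0.66   -0.0847  0.051 ] [131.1  13.6  53.6] 0.1
pincap [0.6871 0.0602 0.0711] [118.3 160.5  73.7] 1.0
plate near top L [0.5024 0.1181 0.072 ] [-75.2 166.5  74.6] 0.0
cheese [ 0.4778 -0.1878  0.0223 -0.401 ] [ -16.6 -134.6   24.9] rel yaw -0.12879923274073246 [-0.8 -0.8 -0.4 -0.4 -0.9  0.9  0.1 -0.5 -0.9 -0.4 -0.7 -1.2 -1.1 -0.4
 -1.  -1.   0.9  1.9  1.   1.4]
130 [array([192.75524417, 327.38704671]), array([179.78944791, 323.52159734]), array([265.89050825,  92.5951017 ])] [array([518.,  70.]), array([531.,  67.]), array([643., 202.])]
140 [array([179.78944791, 323.52159734]), array([166.83379762, 319.65806543]), array([253.16835418,  88.88785257])] [array([531.,  67.]), array([543.,  64.]), array([657., 199.])]
150 [array([166.83379762, 319.65806543]), array([153.8885987 , 315.79654362]), array([240.45540508,  85.18423189])] [array([543.,  64.]), array([556.,  61.]), array([670., 195.])]
160 [array([153.8885987 , 315.79654362]), array([140.95415553, 311.93712426]), array([227.75194905,  81.48432226])] [array([556.,  61.]), array([568.,  58.]), array([684., 191.])]
170 [array([140.95415553, 311.93712426]), array([128.03077145, 308.07989939]), array([215.05827324,  77.78820602])] [array([568.,  58.]), array([580.,  55.]), array([698., 188.])]
```

View pics/ov_top.png

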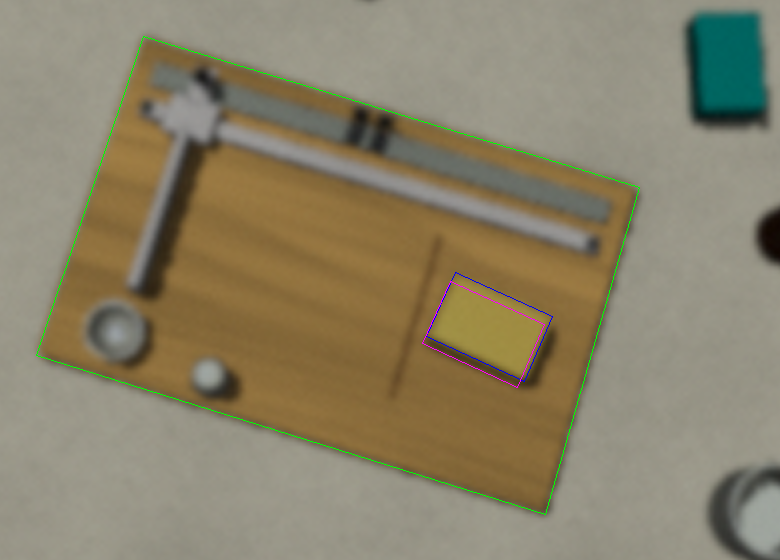

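View pics/ov_scene.png

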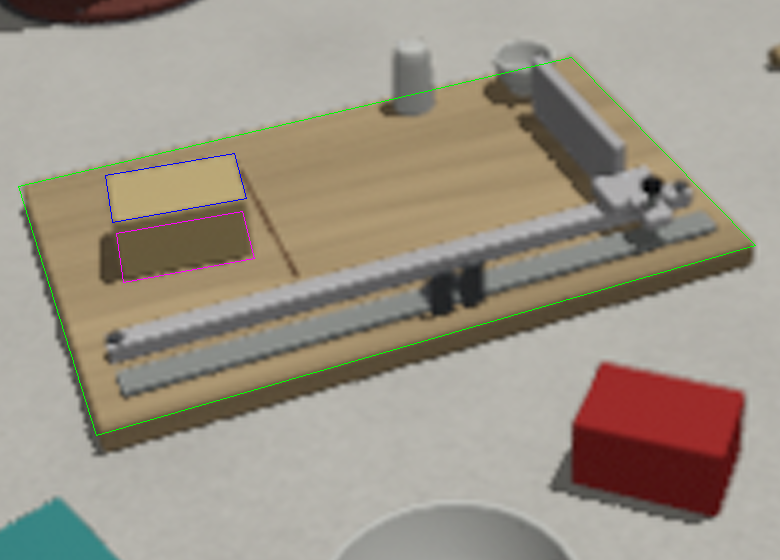

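```bash
cat >> h.py <<'E'
from scipy.spatial.transform import Rotation as Ro
from plant import status
q=np.load("q.npy") if __import__("os").path.exists("q.npy") else None
def here():
    s=status.state(); R=Ro.from_quat(np.array(s["tool_rot"])[[1,2,3,0]]).as_matrix()
    p=np.array(s["tool_pos"]); b=rot(q[3]).T@(p-[q[0],q[1],0])*1000
    y=rot(q[3]).T@R[:,1]
    print("t",round(s["time"],2),"board mm",b.round(1),"y-axis yaw in board",np.arctan2(y[1],y[0]).round(4),"tooldown",R[:,0].round(3),"F board",(rot(q[3]).T@s["contact_force"]).round(1),"w",round(s["gripper_width"],3)); return p,R
def go(bx,by,z):
    p,R=here(); t=rot(q[3])@np.array([bx,by,0])/1000+[q[0],q[1],z/1000]
    print("shift cm tool",(R.T@(t-p)*100).round(2)); 
    print("per mm board -y:",(R.T@rot(q[3])@[0,-1,0]).round(4))
E
python3 -c "
from h import *
go(0,205,150); print(status.state()['joint_pos'].round(3))"
```

```text
t 0.1 board mm [-532.   542.2  217.8] y-axis yaw in board 1.5782 tooldown [-0.001 -0.002 -1.   ] F board [-0.  -0.3  1.1] w 0.997
shift cm tool [  6.83 -34.1   52.95]
per mm board -y: [ 0.0018 -1.     -0.0074]
[ 1.187  0.053  1.614 -0.     1.476 -0.119]
```

Call:
carry_out(moves=[0, 0, -34.8, 53, 1.578, 0, 0, -34.8, 53, 1.578, 0, 0, -34.8, 53, 1.578, 0, 0, -34.8, 53, 1.578, 0, 0, -34.8, 53, 1.578, 0, 0, -34.8, 53, 1.578, 0, 0, -34.8, 53, 1.578, 0, 0, -34.8, 53, 1.578, 0, 0, -34.8, 53, 1.578, 0, 0, -34.8, 53, 1.578, 0, 0, -34.8, 53, 1.578, 0, 0, -34.8, 53, 1.578])

```text
time: 1.1
tool_pos: [0.4958, 0.227, 0.2185]
tool_rot: [-0.447, -0.547, -0.448, 0.548]
contact_force: [1.9, 0.7, -0.0]
gripper_width: 0.003
```

```bash
python3 -c "
from h import *
go(0,198,120)"
```

```text
t 1.1 board mm [-110.8  269.7  218.5] y-axis yaw in board 0.0719 tooldown [-0. -0. -1.] F board [ 1.6  1.1 -0. ] w 0.003
shift cm tool [ 9.84 10.54  7.95]
per mm board -y: [ 1.000e-04 -7.180e-02  9.974e-01]
```

Call:
carry_out(moves=[0, 3, 10.5, 7.5, 0.072, 0, 8, 10.5, 7.5, 0.072, 0, 8, 10.5, 7.5, 0.072, 0, 8, 10.5, 7.5, 0.072, 0, 8, 10.5, 7.5, 0.072, 0, 8, 10.5, 7.5, 0.072, 0, 8, 10.5, 7.5, 0.072, 0, 8, 10.5, 7.5, 0.072])

```text
time: 1.77
tool_pos: [0.5839, 0.1362, 0.1404]
tool_rot: [0.43, 0.562, 0.429, -0.561]
contact_force: [0.6, 0.4, 0.2]
gripper_width: 0.001
```

```bash
python3 - <<'E'
from h import *
go(0,195,53)
for n in("top","scene"): cv2.imwrite(f"pics/{n}1.png",imaging.grab_frame(n)[:,:,::-1])
a=cv2.imread("pics/scene1.png")[120:270,155:345]; cv2.imwrite("pics/s1c.png",cv2.resize(a,None,fx=4,fy=4,interpolation=cv2.INTER_CUBIC))
E
```

```text
t 1.77 board mm [ -1.5 205.9 140.4] y-axis yaw in board 0.0074 tooldown [ 0.002  0.001 -1.   ] F board [0.5 0.5 0.2] w 0.001
shift cm tool [8.74 0.12 1.1 ]
per mm board -y: [-0.0011 -0.0074  1.    ]
```

View pics/s1c.png

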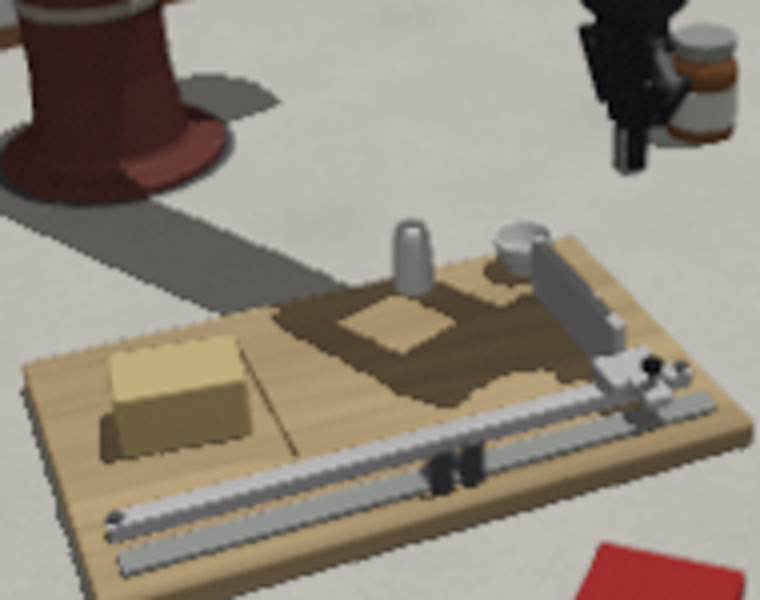

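Fingers shut and hovering left of the plate (crop 630,165), clear of everything. Next I descend.

Call:
carry_out(moves=[0, 3, 0.1, 0, 0, 0, 6, 0.1, 0, 0, 0, 8.7, 0.1, 0, 0, 0, 8.7, 0.1, 0, 0, 0, 8.7, 0.1, 1, 0, 0, 8.7, 0.1, 1.8, 0, 0, 8.7, 0.1, 2.2, 0, 0, 8.7, 0.1, 2.6, 0, 0, 8.7, 0.1, 2.6, 0])

```text
time: 2.62
tool_pos: [0.5792, 0.109, 0.0541]
tool_rot: [0.43, 0.563, 0.428, -0.561]
contact_force: [-0.4, -0.3, 0.3]
gripper_width: 0.001
```

```bash
python3 - <<'E'
from h import *
go(0,45,53)
E
```

```text
t 2.62 board mm [  1.2 178.5  54.1] y-axis yaw in board 0.0051 tooldown [ 0.004  0.    -1.   ] F board [-0.4 -0.4  0.3] w 0.001
shift cm tool [ 0.1  -0.19 13.35]
per mm board -y: [-0.0012 -0.0051  1.    ]
```

Call:
carry_out(moves=[0, 0.1, 0, 0.4, 0, 0, 0.1, 0, 0.9, 0, 0, 0.1, 0, 1.6, 0, 0, 0.1, 0, 2.3, 0, 0, 0.1, 0, 3, 0, 0, 0.1, 0, 3.7, 0, 0, 0.1, 0, 4.4, 0, 0, 0.1, 0, 5.1, 0, 0, 0.1, 0, 5.8, 0, 0, 0.1, 0, 6.5, 0, 0, 0.1, 0, 7.2, 0, 0, 0.1, 0, 7.9, 0])

```text
time: 3.62
tool_pos: [0.5566, 0.0329, 0.0508]
tool_rot: [-0.429, -0.562, -0.429, 0.562]
contact_force: [0.2, 1.5, 1.7]
gripper_width: 0.002
```

```bash
python3 - <<'E'
from h import *
go(0,52,53)
for n in("top","scene"): cv2.imwrite(f"pics/{n}2.png",imaging.grab_frame(n)[:,:,::-1])
a=cv2.imread("pics/scene2.png")[150:270,155:345]; cv2.imwrite("pics/s2c.png",cv2.resize(a,None,fx=4,fy=4,interpolation=cv2.INTER_CUBIC))
E
```

```text
t 3.62 board mm [-0.  99.1 50.8] y-axis yaw in board 0.0061 tooldown [-0.001  0.    -1.   ] F board [-0.2  1.5  1.7] w 0.002
shift cm tool [-0.22 -0.03  4.71]
per mm board -y: [ 0.     -0.0061  1.    ]
```

View pics/s2c.png

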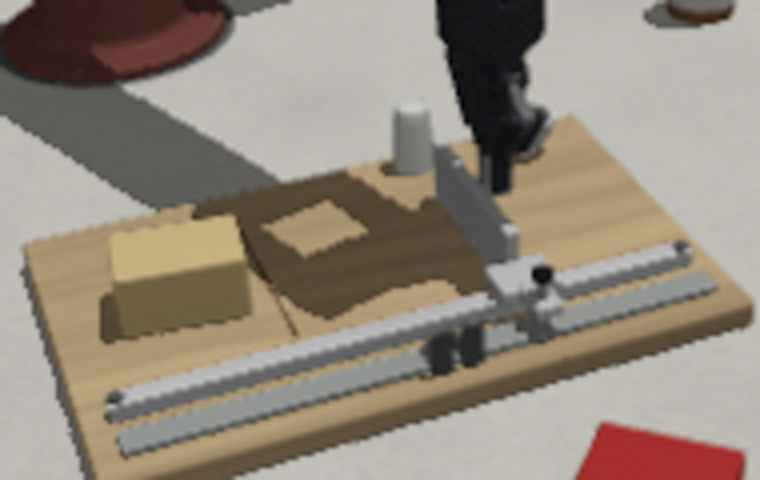

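The stop slides ahead of the fingertips (plate at crop 480,200), and nothing else has moved. Next I close in on the hump.

Call:
carry_out(moves=[0, 0, 0, 0.7, 0, 0, 0, 0, 1.4, 0, 0, 0, 0, 2.1, 0, 0, 0, 0, 2.8, 0, 0, 0, 0, 3.4, 0, 0, 0, 0, 3.9, 0, 0, 0, 0, 4.4, 0, 0, 0, 0, 4.7, 0, 0, 0, 0, 4.8, 0, 0, 0, 0, 4.8, 0])

```text
time: 4.55
tool_pos: [0.5446, -0.0134, 0.0511]
tool_rot: [-0.43, -0.562, -0.429, 0.562]
contact_force: [0.1, -0.8, -0.7]
gripper_width: -0.004
```

```bash
python3 - <<'E'
from h import *
go(0,37,51)
for n in("top","scene"): cv2.imwrite(f"pics/{n}3.png",imaging.grab_frame(n)[:,:,::-1])
a=cv2.imread("pics/scene3.png")[170:260,215:335]; cv2.imwrite("pics/s3c.png",cv2.resize(a,None,fx=6,fy=6,interpolation=cv2.INTER_CUBIC))
E
```

```text
t 4.55 board mm [ 0.9 51.3 51.1] y-axis yaw in board 0.0061 tooldown [ 0.001 -0.001 -1.   ] F board [ 0.4 -0.8 -0.7] w -0.004
shift cm tool [ 0.01 -0.1   1.43]
per mm board -y: [ 8.0e-04 -6.1e-03  1.0e+00]
```

View pics/s3c.png

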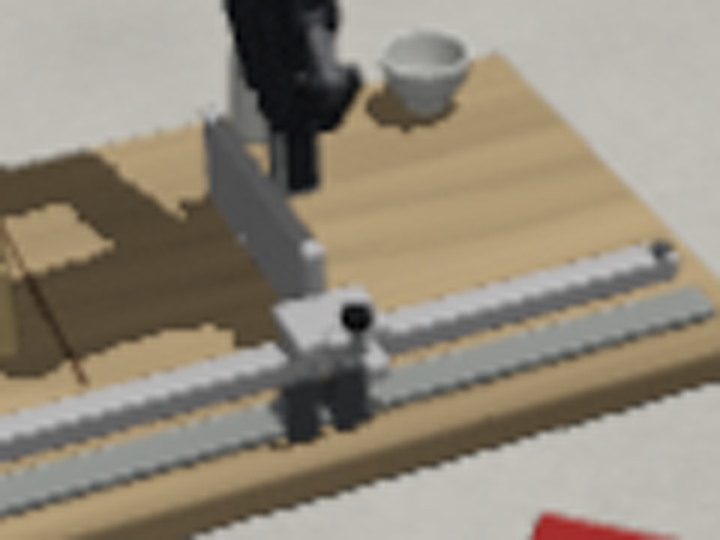

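Call:
carry_out(moves=[0, 0, 0, 0.2, 0, 0, 0, 0, 0.4, 0, 0, 0, 0, 0.6, 0, 0, 0, 0, 0.7, 0, 0, 0, 0, 0.8, 0])

```text
time: 5.07
tool_pos: [0.5437, -0.0178, 0.0515]
tool_rot: [0.428, 0.564, 0.43, -0.56]
contact_force: [3.3, 11.7, 0.3]
gripper_width: -0.0
```

Call:
carry_out(moves=[0, 0, 0, 0.15, 0, 0, 0, 0, 0.3, 0])

```text
time: 5.23
tool_pos: [0.5431, -0.0199, 0.0515]
tool_rot: [0.428, 0.565, 0.43, -0.559]
contact_force: [6.1, 15.8, -0.3]
gripper_width: 0.001
```

Call:
carry_out(moves=[0, 0, 0, 0.15, 0, 0, 0, 0, 0.3, 0])

```text
time: 5.4
tool_pos: [0.5424, -0.0224, 0.0515]
tool_rot: [0.428, 0.565, 0.43, -0.559]
contact_force: [5.9, 16.0, -0.5]
gripper_width: 0.0
```

```bash
python3 - <<'E'
from h import *
go(0,37,51)
for n in("top","scene"): cv2.imwrite(f"pics/{n}4.png",imaging.grab_frame(n)[:,:,::-1])
a=cv2.imread("pics/scene4.png")[170:260,215:335]; cv2.imwrite("pics/s4c.png",cv2.resize(a,None,fx=6,fy=6,interpolation=cv2.INTER_CUBIC))
E
```

```text
t 5.4 board mm [ 1.2 42.  51.5] y-axis yaw in board 0.0056 tooldown [ 0.004  0.008 -1.   ] F board [ 1.4 17.  -0.5] w 0.0
shift cm tool [ 0.05 -0.12  0.5 ]
per mm board -y: [-0.0092 -0.0056  0.9999]
```

View pics/s4c.png

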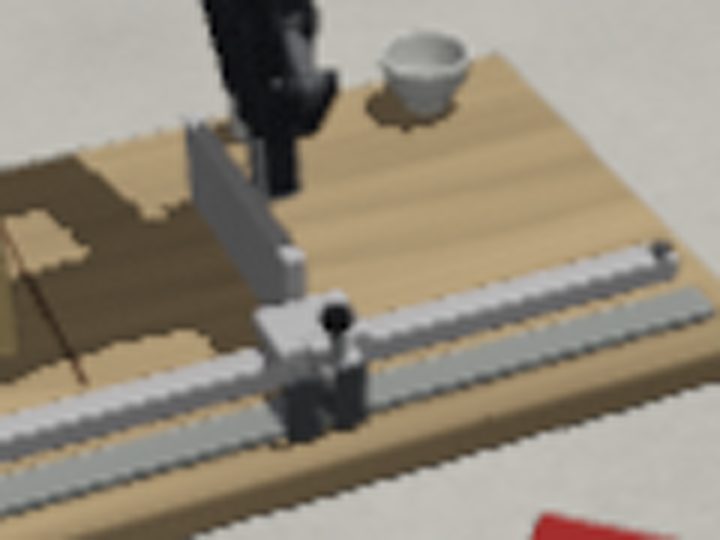

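```bash
python3 - <<'E'
from h import *
a=cv2.imread("pics/top4.png")[165:225,260:340]; cv2.imwrite("pics/t4c.png",cv2.resize(a,None,fx=9,fy=9,interpolation=cv2.INTER_CUBIC))
a=cv2.imread("pics/scene4.png")[205:255,240:300]; cv2.imwrite("pics/s4d.png",cv2.resize(a,None,fx=12,fy=12,interpolation=cv2.INTER_CUBIC))
def W(p): return rot(q[3])@(np.array(p)/1000)+[q[0],q[1],-.002]
# predicted pixels in crops
for y in (10,13.6,20,26):
    print(y,"cap top",((proj("scene",W([118,y,73]))[0]+.5-[240,205])*12).round(),((proj("top",W([118,y,73]))[0]+.5-[260,165])*9).round(),
     "gap top x131",((proj("scene",W([131,y,58]))[0]+.5-[240,205])*12).round(),((proj("top",W([131,y,58]))[0]+.5-[260,165])*9).round())
E
```

```text
10 cap top [307. 239.] [342. 244.] gap top x131 [332. 327.] [350. 221.]
13.6 cap top [323. 235.] [333. 241.] gap top x131 [348. 323.] [341. 219.]
20 cap top [350. 228.] [317. 236.] gap top x131 [375. 315.] [325. 214.]
26 cap top [375. 221.] [302. 232.] gap top x131 [400. 308.] [310. 209.]
```

View pics/t4c.png

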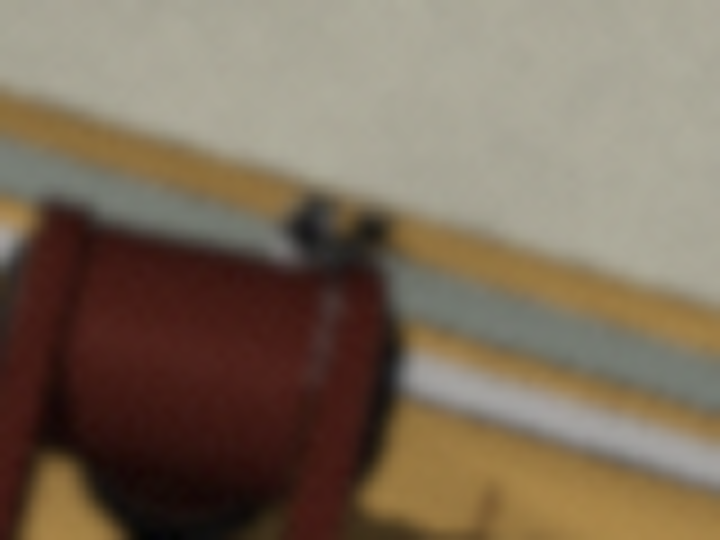

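View pics/s4d.png

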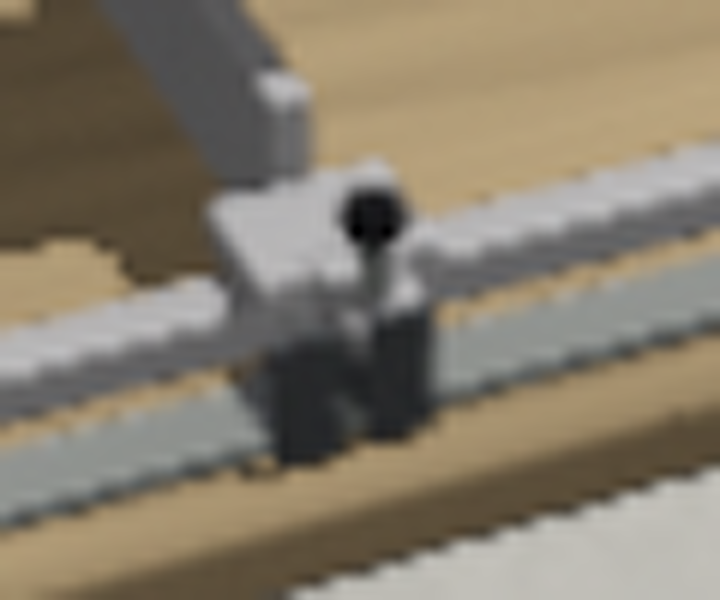

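The scene crop puts the cap at (372,217), about 10 mm short of the notch gap and already rising on the hump. I'll keep going in small steps.

Call:
carry_out(moves=[0, 0, 0, 0.1, 0, 0, 0, 0, 0.1, 0])

```text
time: 5.67
tool_pos: [0.542, -0.024, 0.0515]
tool_rot: [0.428, 0.564, 0.43, -0.559]
contact_force: [4.2, 13.1, -0.8]
gripper_width: 0.004
```

Call:
carry_out(moves=[0, 0, 0, 0.1, 0, 0, 0, 0, 0.1, 0])

```text
time: 5.83
tool_pos: [0.5419, -0.0244, 0.0515]
tool_rot: [0.428, 0.565, 0.43, -0.559]
contact_force: [6.2, 14.8, 0.0]
gripper_width: 0.004
```

Call:
carry_out(moves=[0, 0, 0, 0.1, 0, 0, 0, 0, 0.1, 0])

```text
time: 6.0
tool_pos: [0.5411, -0.027, 0.0515]
tool_rot: [0.429, 0.563, 0.43, -0.56]
contact_force: [3.1, 8.9, -0.0]
gripper_width: -0.0
```

Call:
carry_out(moves=[0, 0, 0, 0, 0, 0, 0, 0, 0, 0])

```text
time: 6.17
tool_pos: [0.5408, -0.0282, 0.0515]
tool_rot: [0.429, 0.563, 0.429, -0.561]
contact_force: [1.2, 1.6, 0.2]
gripper_width: 0.003
```

```bash
cat > look.py <<'E'
import sys; from h import *
k=sys.argv[1]; go(0,37,51)
cv2.imwrite(f"pics/scene{k}.png",imaging.grab_frame("scene")[:,:,::-1])
a=cv2.imread(f"pics/scene{k}.png")[205:255,240:300]; cv2.imwrite(f"pics/s{k}d.png",cv2.resize(a,None,fx=12,fy=12,interpolation=cv2.INTER_CUBIC))
E
python3 look.py 5
```

```text
t 6.17 board mm [ 1.1 36.  51.5] y-axis yaw in board 0.0067 tooldown [ 0.002  0.002 -1.   ] F board [0.7 1.9 0.2] w 0.003
shift cm tool [ 0.05 -0.11 -0.1 ]
per mm board -y: [-0.002  -0.0067  1.    ]
```

View pics/s5d.png

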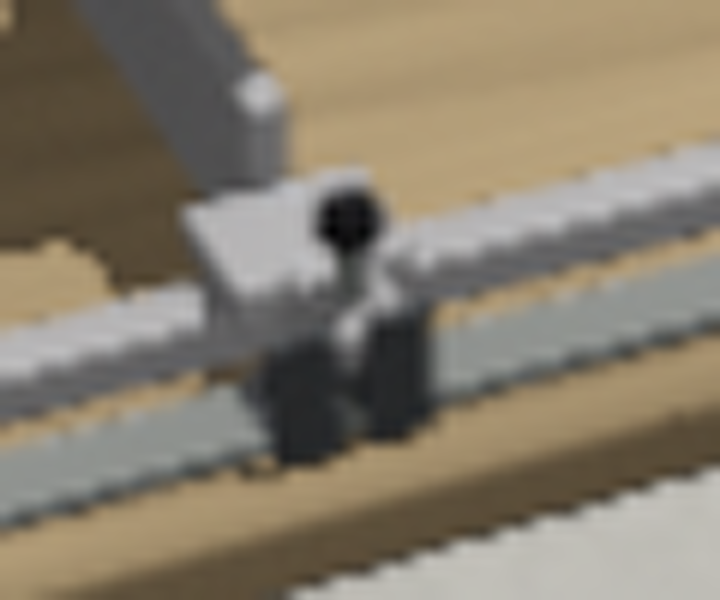

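Call:
carry_out(moves=[0, 0, 0, 0.1, 0, 0, 0, 0, 0.1, 0, 0, 0, 0, 0.1, 0])

```text
time: 6.47
tool_pos: [0.5394, -0.0307, 0.0508]
tool_rot: [-0.429, -0.562, -0.429, 0.562]
contact_force: [-0.6, -0.4, 0.2]
gripper_width: 0.0
```

Call:
carry_out(moves=[0, 0, 0, 0.1, 0, 0, 0, 0, 0.1, 0, 0, 0, 0, 0.1, 0])

```text
time: 6.72
tool_pos: [0.5392, -0.0314, 0.0508]
tool_rot: [-0.429, -0.562, -0.429, 0.562]
contact_force: [0.1, 0.7, 0.0]
gripper_width: 0.001
```

```bash
python3 look.py 6
```

```text
t 6.72 board mm [ 0.5 32.5 50.8] y-axis yaw in board 0.0059 tooldown [-0. -0. -1.] F board [-0.1  0.7  0. ] w 0.001
shift cm tool [-0.02 -0.05 -0.45]
per mm board -y: [ 3.0e-04 -5.9e-03  1.0e+00]
```

View pics/s6d.png

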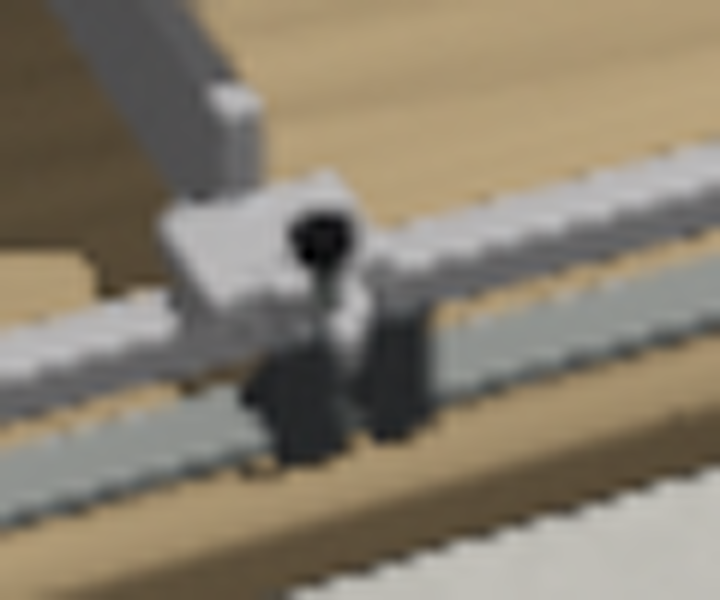

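The cap dropped to (322,238), which matches board y ≈ 13.5 with the pin down and the force near 0. The stop is in the notch. Next I back off and rise.

Call:
carry_out(moves=[0, 0, 0, -1.5, 0, 0, 0, 0, -3, 0, 0, -3, 0, -3, 0, 0, -7, 0, -3, 0, 0.22, -10, 0, -3, 0, 0.22, -10, 0, -3, 0, 0.22, -10, -2.3, 0, 0, 0.22, -10, -2.3, 4, 0, 0.22, -10, -2.3, 8, 0, 0.22, -10, -2.3, 12, 0, 0.22, -10, -2.3, 16, 0, 0.22, -10, -2.3, 20, 0])

```text
time: 7.77
tool_pos: [0.4638, -0.2197, 0.1509]
tool_rot: [0.43, 0.562, 0.429, -0.562]
contact_force: [0.9, -0.3, 0.8]
gripper_width: 0.22
```

Call:
carry_out(moves=[0.22, 0, 0, 4, 0, 0.22, 0, 0, 4.4, 0, 0.22, 0, 0, 4.4, 0, 0.22, 0, 0, 4.4, 0])

```text
time: 8.1
tool_pos: [0.453, -0.2602, 0.1506]
tool_rot: [0.429, 0.562, 0.429, -0.562]
contact_force: [0.3, -0.9, -0.1]
gripper_width: 0.221
```

```bash
python3 look.py 7; python3 - <<'E'
from h import *
go(-23,-213,46)
cv2.imwrite("pics/top7.png",imaging.grab_frame("top")[:,:,::-1])
a=cv2.imread("pics/top7.png")[160:295,205:375]; cv2.imwrite("pics/top7c.png",cv2.resize(a,None,fx=4.6,fy=4.4,interpolation=cv2.INTER_CUBIC))
a=cv2.imread("pics/scene7.png")[135:270,155:345]; cv2.imwrite("pics/s7c.png",cv2.resize(a,None,fx=4.2,fy=4.2,interpolation=cv2.INTER_CUBIC))
E
```

```text
t 8.1 board mm [ -21.1 -211.1  150.6] y-axis yaw in board 0.0054 tooldown [-0.     0.001 -1.   ] F board [ 0.6 -0.8 -0.1] w 0.221
shift cm tool [  9.97   2.24 -24.79]
per mm board -y: [-8.0e-04 -5.4e-03  1.0e+00]
t 8.15 board mm [ -21.  -210.4  150.5] y-axis yaw in board 0.0068 tooldown [-0.     0.001 -1.   ] F board [ 0.4  0.1 -0.1] w 0.219
shift cm tool [10.45 -0.19  0.27]
per mm board -y: [-8.0e-04 -6.8e-03  1.0e+00]
```

View pics/top7c.png

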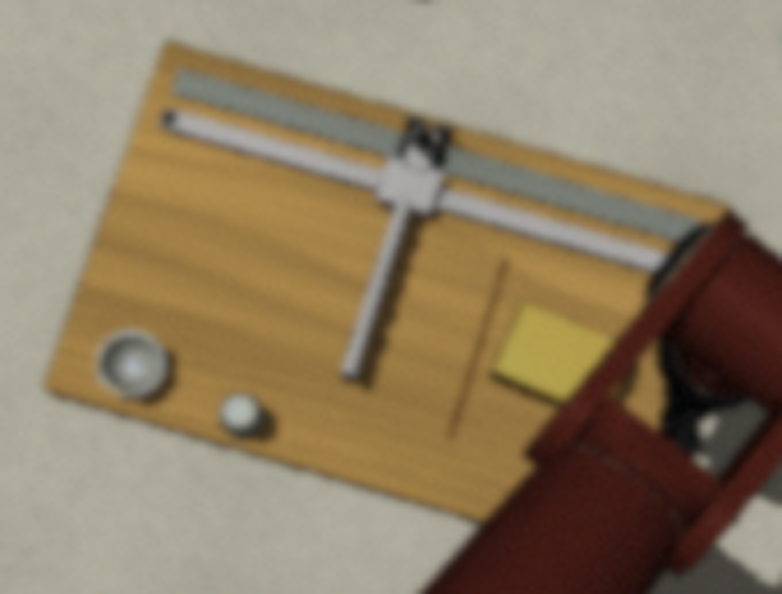

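View pics/s7c.png

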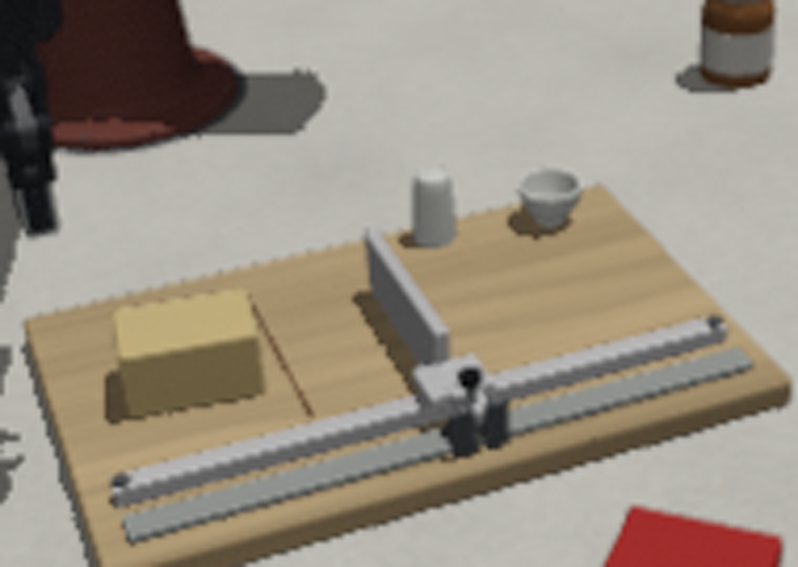

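The stop is at the notch (cap at scene crop 470,378; plate at top crop 378,290), and the salt, ramekin and cheese are unmoved. The fingers are beyond the cheese's right end, so I descend there.

Call:
carry_out(moves=[0.22, 3, -0.1, 0.2, 0, 0.22, 6, -0.1, 0.2, 0, 0.22, 9, -0.1, 0.2, 0, 0.22, 10.3, -0.1, 0.2, 0, 0.22, 10.3, -0.1, 0.2, 0, 0.22, 10.3, -0.1, 0.2, 0])

```text
time: 8.7
tool_pos: [0.4519, -0.2612, 0.0479]
tool_rot: [-0.429, -0.561, -0.43, 0.562]
contact_force: [0.3, -0.2, 0.5]
gripper_width: 0.221
```

```bash
python3 look.py 8; python3 - <<'E'
from h import *
a=cv2.imread("pics/scene8.png")[135:270,155:345]; cv2.imwrite("pics/s8c.png",cv2.resize(a,None,fx=4.2,fy=4.2,interpolation=cv2.INTER_CUBIC))
E
```

```text
t 8.7 board mm [ -21.9 -212.3   47.9] y-axis yaw in board 0.0077 tooldown [-0.001  0.001 -1.   ] F board [ 0.4 -0.1  0.5] w 0.221
shift cm tool [ -0.3    2.38 -24.91]
per mm board -y: [-5.0e-04 -7.7e-03  1.0e+00]
```

View pics/s8c.png

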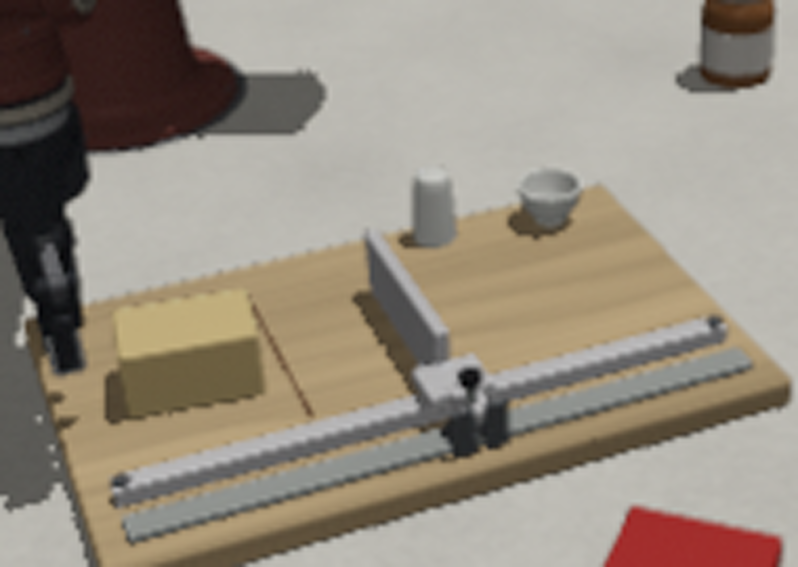

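Fingertips beside the right end (crop 65,360). I start pushing at moderate speed.

Call:
carry_out(moves=[0.22, 0, 0, -0.8, 0, 0.22, 0, 0, -1.4, 0, 0.22, 0, 0, -1.8, 0, 0.22, 0, 0, -2.2, 0, 0.22, 0, 0, -2.6, 0, 0.22, 0, 0, -3, 0, 0.22, 0, 0, -3.4, 0, 0.22, 0, 0, -3.8, 0, 0.22, 0, 0, -4.2, 0, 0.22, 0, 0, -4.6, 0, 0.22, 0, 0, -5, 0, 0.22, 0, 0, -5.4, 0])

```text
time: 9.75
tool_pos: [0.4659, -0.2097, 0.0479]
tool_rot: [-0.429, -0.562, -0.429, 0.562]
contact_force: [-0.5, -2.3, 1.4]
gripper_width: 0.219
```

```bash
python3 look.py 9; python3 - <<'E'
from h import *
a=cv2.imread("pics/scene9.png")[135:270,155:345]; cv2.imwrite("pics/s9c.png",cv2.resize(a,None,fx=4.2,fy=4.2,interpolation=cv2.INTER_CUBIC))
E
```

```text
t 9.75 board mm [ -22.2 -159.    47.9] y-axis yaw in board 0.0062 tooldown [-0. -0. -1.] F board [ 0.1 -2.4  1.4] w 0.219
shift cm tool [ -0.32   2.35 -19.58]
per mm board -y: [ 1.0e-04 -6.2e-03  1.0e+00]
```

View pics/s9c.png

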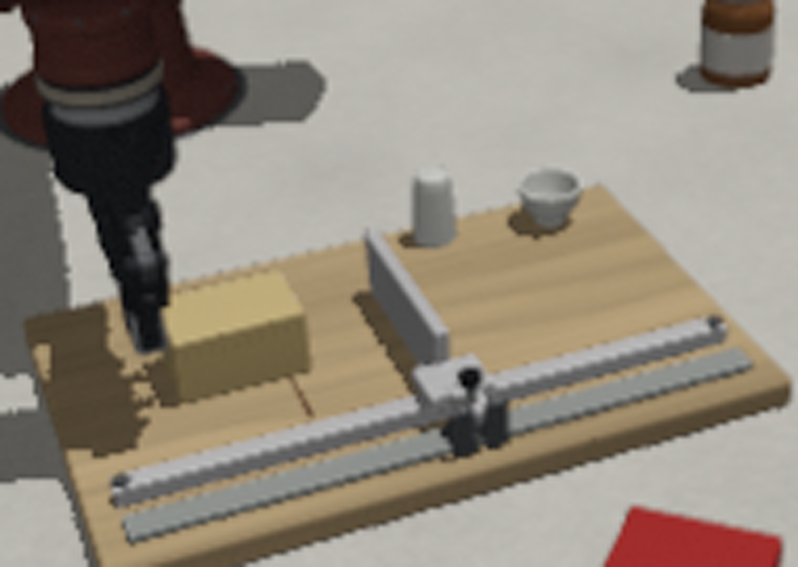

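The cheese moves squarely ahead of the fingers (left end at crop 305,330), and the force is 2.4 N.

Call:
carry_out(moves=[0.22, 0, 0, -0.5, 0, 0.22, 0, 0, -1, 0, 0.22, 0, 0, -1.5, 0, 0.22, 0, 0, -2, 0, 0.22, 0, 0, -2.5, 0, 0.22, 0, 0, -3, 0, 0.22, 0, 0, -3.5, 0, 0.22, 0, 0, -4, 0, 0.22, 0, 0, -4.4, 0, 0.22, 0, 0, -4.8, 0, 0.22, 0, 0, -5.1, 0, 0.22, 0, 0, -5.4, 0])

```text
time: 10.8
tool_pos: [0.4799, -0.1574, 0.0477]
tool_rot: [-0.429, -0.562, -0.429, 0.562]
contact_force: [0.1, -1.1, -0.4]
gripper_width: 0.221
```

```bash
python3 look.py 10; python3 - <<'E'
from h import *
a=cv2.imread("pics/scene10.png")[165:265,195:305]; cv2.imwrite("pics/s10c.png",cv2.resize(a,None,fx=6,fy=6,interpolation=cv2.INTER_CUBIC))
E
```

```text
t 10.8 board mm [ -22.7 -104.8   47.7] y-axis yaw in board 0.0063 tooldown [-0.  0. -1.] F board [ 0.4 -1.1 -0.4] w 0.221
shift cm tool [ -0.33   2.36 -14.17]
per mm board -y: [-2.0e-04 -6.3e-03  1.0e+00]
```

View pics/s10c.png

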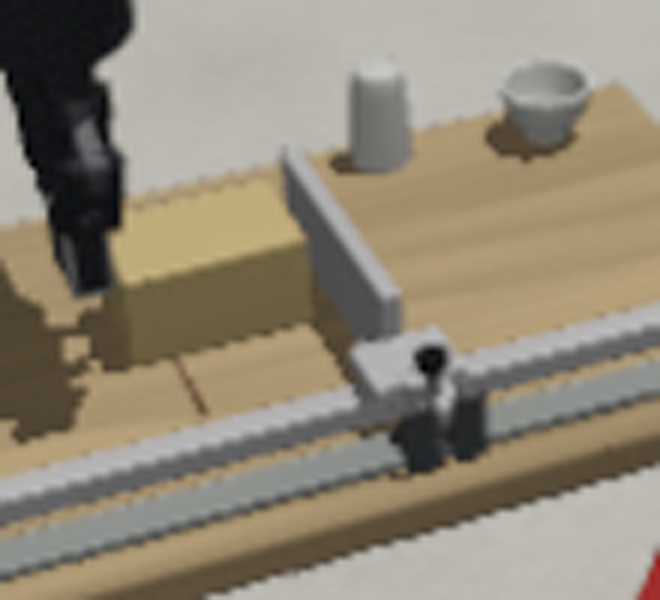

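The left end of the cheese (crop 310,250) is a few mm short of the plate, and the stop hasn't moved. I go on slowly and watch the force.

Call:
carry_out(moves=[0.22, 0, 0, -0.2, 0, 0.22, 0, 0, -0.4, 0, 0.22, 0, 0, -0.6, 0, 0.22, 0, 0, -0.7, 0])

```text
time: 11.18
tool_pos: [0.4819, -0.151, 0.0478]
tool_rot: [-0.429, -0.562, -0.429, 0.562]
contact_force: [-0.4, -0.8, -0.4]
gripper_width: 0.22
```

Call:
carry_out(moves=[0.22, 0, 0, -0.1, 0, 0.22, 0, 0, -0.2, 0])

```text
time: 11.35
tool_pos: [0.4824, -0.1492, 0.0479]
tool_rot: [-0.429, -0.562, -0.429, 0.562]
contact_force: [-0.4, -1.1, -1.5]
gripper_width: 0.223
```

Call:
carry_out(moves=[0.22, 0, 0, -0.1, 0, 0.22, 0, 0, -0.1, 0])

```text
time: 11.52
tool_pos: [0.4827, -0.1481, 0.0479]
tool_rot: [0.429, 0.562, 0.429, -0.562]
contact_force: [-0.4, -0.4, 0.4]
gripper_width: 0.216
```

Call:
carry_out(moves=[0.22, 0, 0, -0.1, 0, 0.22, 0, 0, -0.1, 0])

```text
time: 11.68
tool_pos: [0.4829, -0.1472, 0.0479]
tool_rot: [0.429, 0.562, 0.429, -0.562]
contact_force: [0.3, -1.1, -1.2]
gripper_width: 0.218
```

Call:
carry_out(moves=[0.22, 0, 0, -0.1, 0, 0.22, 0, 0, -0.1, 0])

```text
time: 11.85
tool_pos: [0.4832, -0.1463, 0.0479]
tool_rot: [0.429, 0.562, 0.429, -0.562]
contact_force: [-0.9, -1.1, -0.3]
gripper_width: 0.219
```

```bash
python3 look.py 11; python3 - <<'E'
from h import *
a=cv2.imread("pics/scene11.png")[165:265,195:305]; cv2.imwrite("pics/s11c.png",cv2.resize(a,None,fx=6,fy=6,interpolation=cv2.INTER_CUBIC))
E
```

```text
t 11.85 board mm [-22.6 -93.2  47.9] y-axis yaw in board 0.0062 tooldown [ 0.  0. -1.] F board [-0.6 -1.3 -0.3] w 0.219
shift cm tool [ -0.31   2.34 -13.01]
per mm board -y: [-1.0e-04 -6.2e-03  1.0e+00]
```

View pics/s11c.png

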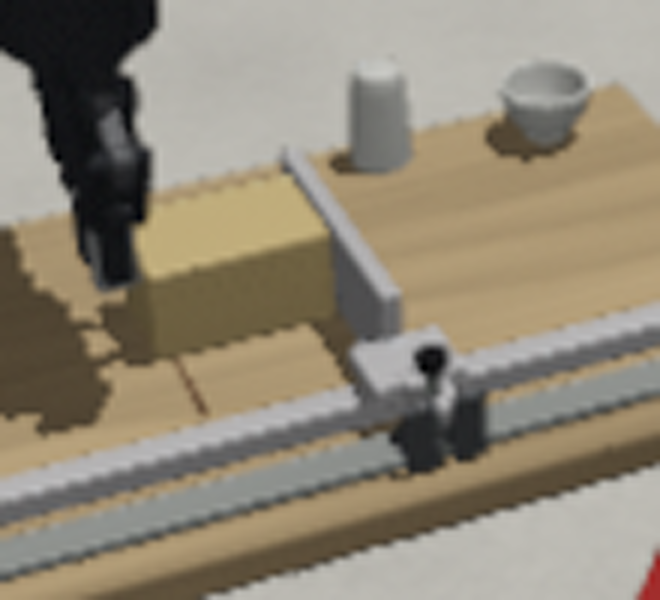

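Nearly touching (corner at crop 330,235). I continue in 1 mm steps until the force rises.

Call:
carry_out(moves=[0.22, 0, 0, -0.1, 0, 0.22, 0, 0, -0.1, 0])

```text
time: 12.07
tool_pos: [0.4835, -0.1453, 0.0479]
tool_rot: [0.429, 0.562, 0.429, -0.562]
contact_force: [-0.2, -1.6, -0.9]
gripper_width: 0.22
```

Call:
carry_out(moves=[0.22, 0, 0, -0.1, 0, 0.22, 0, 0, -0.1, 0])

```text
time: 12.23
tool_pos: [0.4834, -0.1452, 0.048]
tool_rot: [-0.43, -0.561, -0.429, 0.562]
contact_force: [-3.0, -4.6, -0.1]
gripper_width: 0.221
```

Call:
carry_out(moves=[0.22, 0, 0, -0.05, 0, 0.22, 0, 0, -0.05, 0])

```text
time: 12.4
tool_pos: [0.4834, -0.1451, 0.048]
tool_rot: [-0.43, -0.561, -0.429, 0.563]
contact_force: [-3.8, -5.6, 0.9]
gripper_width: 0.219
```

```bash
python3 look.py 12; python3 - <<'E'
from h import *
a=cv2.imread("pics/scene12.png")[165:265,195:305]; cv2.imwrite("pics/s12c.png",cv2.resize(a,None,fx=6,fy=6,interpolation=cv2.INTER_CUBIC))
E
```

```text
t 12.4 board mm [-22.7 -92.   48. ] y-axis yaw in board 0.0064 tooldown [-0.001 -0.003 -1.   ] F board [-2.2 -6.4  0.9] w 0.219
shift cm tool [ -0.33   2.35 -12.88]
per mm board -y: [ 0.0027 -0.0064  1.    ]
```

View pics/s12c.png

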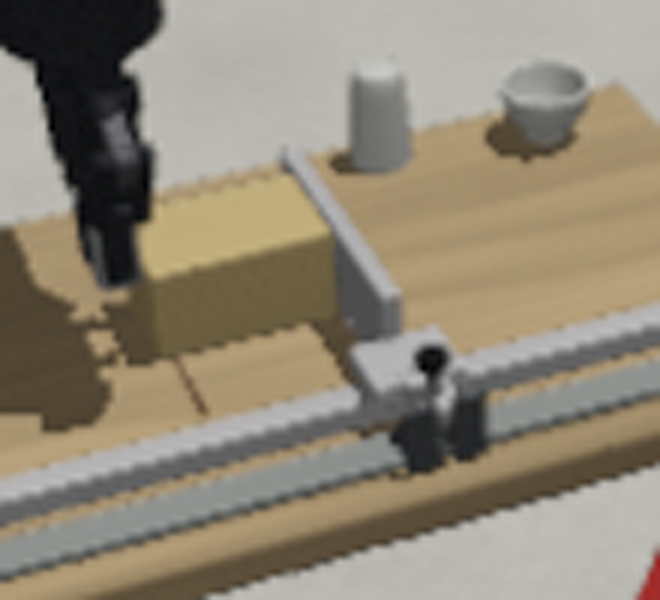

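The cheese end is flush on the plate (crop 335,240) at 6.4 N, and the cap is unchanged at (430,358). I back straight off, then rise.

Call:
carry_out(moves=[0.22, 0, 0, 0.5, 0, 0.22, 0, 0, 2, 0, 0.22, 0, 0, 4, 0, 0.22, -4, 0, 5, 0, 0.22, -8, 0, 5, 0, 0.22, -12, 0, 5, 0, 0.22, -12, 0, 9, 0, 0.22, -12, 0, 13, 0, 0.22, -12, 0, 17, 0, 0.22, -12, 0, 21, 0, 0.22, -12, 0, 21, 0, 0.22, -12, 0, 21, 0])

```text
time: 13.45
tool_pos: [0.4281, -0.348, 0.1679]
tool_rot: [0.428, 0.563, 0.428, -0.562]
contact_force: [-0.3, -1.0, -0.3]
gripper_width: 0.217
```

```bash
python3 look.py 13; python3 - <<'E'
from h import *
a=cv2.imread("pics/scene13.png")[165:265,195:305]; cv2.imwrite("pics/s13c.png",cv2.resize(a,None,fx=6,fy=6,interpolation=cv2.INTER_CUBIC))
cv2.imwrite("pics/top13.png",imaging.grab_frame("top")[:,:,::-1])
a=cv2.imread("pics/top13.png")[160:295,205:375]; cv2.imwrite("pics/top13c.png",cv2.resize(a,None,fx=4.6,fy=4.4,interpolation=cv2.INTER_CUBIC))
E
```

```text
t 13.45 board mm [ -21.4 -302.3  167.9] y-axis yaw in board 0.0028 tooldown [ 0.001  0.001 -1.   ] F board [-0.  -1.  -0.3] w 0.217
shift cm tool [ 11.74   2.23 -33.91]
per mm board -y: [-0.0013 -0.0028  1.    ]
```

View pics/s13c.png

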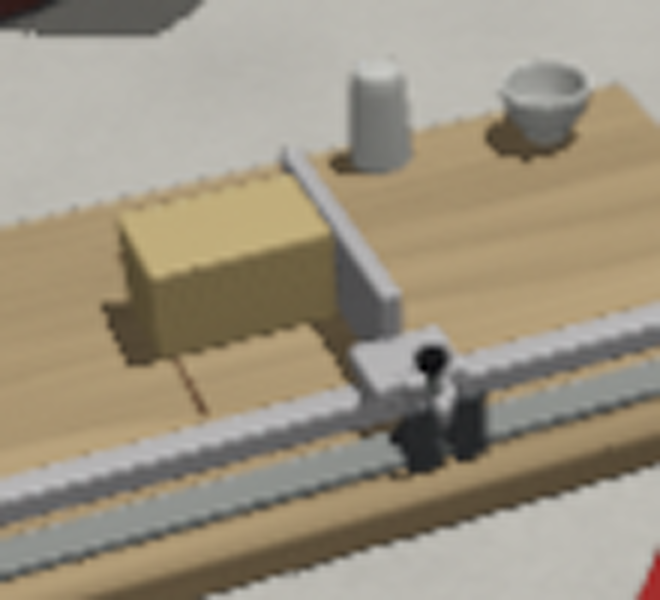

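View pics/top13c.png

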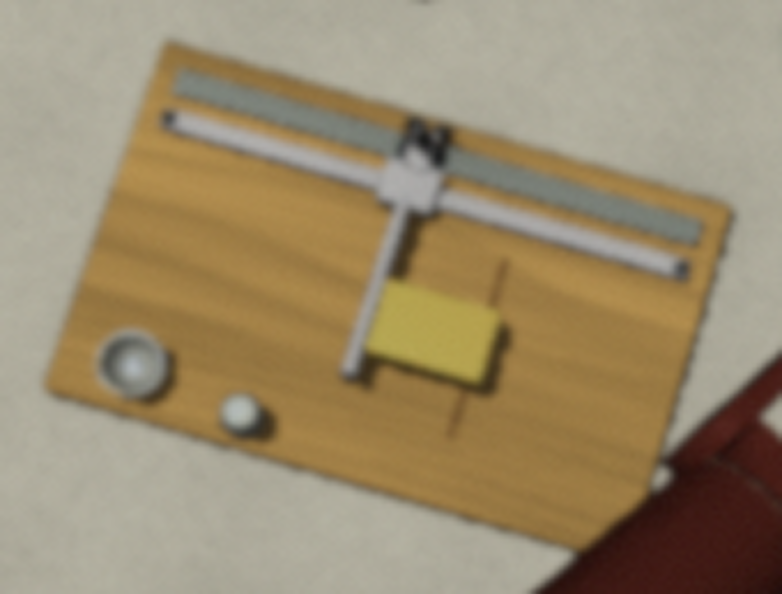

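The cheese lies flush along the plate (top crop 375,320) and the stop is exactly where it was after seating. The bystanders are unmoved and the arm is clear, so I hand in.

```bash
python3 -c "
import cv2,numpy as np
a=cv2.imread('pics/top7.png').astype(int);b=cv2.imread('pics/top13.png').astype(int)
print('stop region diff',abs(a-b)[180:240,278:288].max(),abs(a-b)[180:205,285:305].max())
from plant import workorder,status
print(workorder.job_done(), status.state()['time'])"
```

```text
stop region diff 116 14
the job is handed in; nothing more can be done
the job is handed in; nothing more can be done
```

The board is set up: the stop is in its notch and the cheese lies flat against it. I handed the job in at about 13.5 s of the 54 s allowed.

- **Stop:** I pushed it along the rail with shut fingertips until the pin dropped. The cap fell, the force went to about 0, and the pin read board y ≈ 13.5 mm against my notch estimate of 13.6 mm. Entering took up to 17 N, more than the 7 N the task text gives.
- **Cheese:** I pushed it from its right end with two slightly opened fingertips, stopping at about 6.4 N of contact. The fingers ended at −92.0 mm in y, against −92.4 mm expected. I then backed off and lifted clear.
- **Last checks:** In both views the cheese end lies flush on the plate, the cap is in the same place as after seating, and the salt and ramekin look unmoved. I did not measure the mug, jam, mill or spatula again; the arm kept clear of them.
- **Check that disagreed:** Comparing the pictures after seating and at the end, the saddle and pin area matched (difference of at most 14 grey levels). The plate strip differed by up to 116. I think that is because the strip includes where the cheese now lies, but I did not check this separately.

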